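Level the boot dryer stand by its foot and keep the spirit level pressed down

TASK

The grey boot dryer stand sits crooked on the oak shelf: stand the aluminium spirit level lengthwise on its flat deck, let go and see the bubble sit off centre, and only then turn the foot's bar knob until the bubble of the untouched level rests between its two black lines. Then press the level firmly down onto the deck with the bubble still between the lines, and finish like that, still pressing (a kilo's weight or so, never more than about four), so that I can tighten the lock nut below. Leave the other things on the shelf where they are.

Things in the scene. Friction and masses are not known exactly. Their poses are not given: they have to be found in the camera images.
- level_mid (a point): Centre of the spirit level, 24 mm above its base: an aluminium bar 160 mm long (own x), 26 mm wide (own y), 48 mm tall (own z, up), about 0.3 kg, standing on its base on the shelf. A 76 mm pale vial, read from above, lies in a notch in the middle of its top, flush with 42 mm long solid end blocks. Grip it across its width; either way round is fine on the deck.
- bubble (a joint): Place of the whitish 14 mm bubble in the vial, m, along the level's own +x; 0 is centred, stops at +-0.028. The two black lines' inner edges lie 10.5 mm either side of the middle: the bubble is between them within 0.0035. It moves to the higher end, 1 mm per 0.001 rad of slope, and takes about 2 s to settle after any movement.
- deck_mid (a point): Point on top of the grey dryer stand's flat deck, about 60 mm above the shelf, mid-way along the free stretch where the level goes; x across the deck, y along it, z up out of it. Deck: 140 mm wide (x = +-70), 410 mm long (y = -220 to +190). At the start its knob end is too low by 0.009 to 0.026 rad. The level goes parallel to y (within 0.25 rad), wholly on the deck, between posts and knob.
- foot_knob (a joint): Turn of the levelling foot's knob, rad, growing clockwise seen from above; range -0.4 to 1.9, starts within 0.1 of 0. One rad clockwise raises the knob end by 0.018 rad of slope (bubble goes 18 mm towards the knob end); it stays where left. 0.13 N m turns it. The shelf is uneven: the angle at which the deck is level differs each time, 0.55 to 1.4.
- knob_grip (a point): Black bar knob on the levelling foot, at one end of the stand: a bar 54 mm long (own y), 14 mm thick (own x), 28 mm tall, turning on a vertical axis that stays at one height. The point is on the axis at the bar's middle, 104 mm above the shelf and 40 to 60 mm above the deck; the axes turn with the knob.
- lunch_box: Bystander, leave alone: green plastic lunch box, 136 x 196 x 67 mm; origin under its centre.
- thermo_case: Bystander, leave alone: silver hard thermometer case lying flat, 50 x 170 x 28 mm; origin under its centre.
- mug: Bystander, leave alone: stainless steel mug, 80 mm across, 85 mm tall; origin under its centre.
- wax_cork: Bystander, leave alone: wooden-brown ski wax cork block, 65 x 40 x 35 mm; origin under its centre.
- flask: Bystander, leave alone: steel flask with a black cap, 70 mm across, 200 mm tall; origin under its centre.
- wax_tin: Bystander, leave alone: flat aluminium wax tin, 64 mm across, 40 mm tall; origin under its centre.
- scraper: Bystander, leave alone: clear plastic ski scraper lying flat, 70 x 130 x 5 mm; origin under its centre.
- level: The spirit level as a whole; origin under its centre, on its base.
- dryer: The boot dryer stand as a whole, fixed to the shelf; origin on the shelf, x across, y along the stand. In its frame the knob axis is at y = -150 mm, the middle of the level's place at y = +30, two boot posts (44 mm wide, 96 mm tall above the deck) at y = +178, x = +-40, and the deck's pivot axle (along x) at y = +190, 40 mm up.

How it is judged:
On the way, in this order (a step that is already met when the one before it is completed fails the run):
1. the level stands lengthwise on the deck, let go, and its bubble sits off centre (x of level_mid in the frame of deck_mid between -0.058 and 0.058 m and y of level_mid in the frame of deck_mid between -0.1 and 0.1 m and z of level_mid in the frame of deck_mid between 0.017 and 0.031 m and angle between the x axis of level_mid and the y axis of deck_mid, either way round below 0.25 rad and angle between level_mid's own z axis and vertical below 0.1 rad and contact force between the fingers and level below 0.3 N and linear speed of level below 0.02 m/s and (value of joint bubble above 0.0055 m or value of joint bubble below -0.0055 m)), for 0.2 s.
2. the knob has been turned so that the bubble of the untouched level on the deck rests between the lines (x of level_mid in the frame of deck_mid between -0.058 and 0.058 m and y of level_mid in the frame of deck_mid between -0.1 and 0.1 m and z of level_mid in the frame of deck_mid between 0.017 and 0.031 m and angle between the x axis of level_mid and the y axis of deck_mid, either way round below 0.25 rad and angle between level_mid's own z axis and vertical below 0.1 rad and contact force between the fingers and level below 0.3 N and value of joint bubble between -0.0035 and 0.0035 m and velocity of joint bubble between -0.004 and 0.004 m/s and value of joint foot_knob above 0.2 rad), for 0.3 s.
At the end, for the whole second after the job is handed in: The level stands lengthwise (within 0.25 rad) and wholly on the deck, the bubble is within 3.5 mm of the middle, the robot is pressing on the level (over 2.5 N on it, over 6.5 N between level and deck, weight included) and touches the stand nowhere, and all is still (x of level_mid in the frame of deck_mid between -0.058 and 0.058 m and y of level_mid in the frame of deck_mid between -0.1 and 0.1 m and z of level_mid in the frame of deck_mid between 0.017 and 0.031 m and angle between the x axis of level_mid and the y axis of deck_mid, either way round below 0.25 rad and angle between level_mid's own z axis and vertical below 0.1 rad and value of joint bubble between -0.0035 and 0.0035 m and contact force between the fingers and level above 2.5 N and contact force between level and dryer above 6.5 N and contact force between the fingers and dryer below 0.5 N and linear speed of level below 0.02 m/s); the arm keeps its last pose, push and grip.
It fails at once if the level was pressed down with more than 45 N (contact force between level and dryer above 45 N).
It fails at once if a bystander was moved by more than 25 mm (distance of any of lunch_box, thermo_case, mug, wax_cork, flask, wax_tin, scraper from where it was at the start of the episode above 0.025 m).
It also fails if it takes over 67 s, if anything falls off the work surface, if the arm or the gripper's body presses on something with over 40 N, if the wrist force passes 120 N, or if a joint passes its speed limit or range.

ROBOT

A 6-joint arm with a two-finger parallel gripper is mounted at the origin on the work surface. World frame = base frame: x ahead of the robot, y to its left, z up, the work surface at z = 0. Lengths are in m, angles in rad, forces in N, time in s.
With the tool pointing down it reaches from about 0.25 to 0.725 m from the base axis. Payload 4 kg.
Tool frame: the origin (TCP) lies midway between the tips of the shut fingers; the grasp point (between the pads) lies 19 mm behind it; x points along the fingers, y is the direction in which the jaws open and shut, and the axes are right-handed (so a half turn about x gives the same grasp; the last joint's range is limited). The gripper opens to 85 mm and grips with 20 to 120 N. Pads are 22 mm wide; open, the fingers measure 114 mm over their backs; the gripper's body (76 mm by 85 mm) begins 54 mm behind the grasp point. The pads swing forward as they close: fully open they stand 13 mm farther back than shut.
Start: joints at [1.128, 0.241, 0.005, 1.335, 0, 1.571], TCP at [0.214, 0.452, 0.231] pointing down, gripper open.
Joint ranges: [-2.72, 2.72], [-1.05, 1.87], [-1.09, 1.28], [-1.99, 2.15], [-1.42, 1.44], [-3.14, 3.14]. Speed limits (rad/s): [2.79, 2.79, 3.14, 3.14, 3.14, 3.14].

INTERFACE

Orientations are given as a unit quaternion [x, y, z, w].
In Python, from workcell import * gives the robot as it stands.
- The arm moves only by the tool play_rows, never from a script. Its argument "plan" is a list of rows, each a list of 7 numbers: the shift along the tool's x, y, z in mm, then the turn, a rotation vector about the tool's x, y, z in rad, then the closure, from -1 (fully open) to 1 (shut). In form: [[x, y, z, rx, ry, rz, grip], ...]. A call has 1 to 20 rows; each row shifts and turns the commanded pose from where the row before left it, along the tool's axes as they then stand; what a row does not reach is not made up. A row lasts 1/12 s, in which the tool goes at most 41.7 mm and 7.16 degrees, less where a joint would pass 70% of its speed; a pose out of reach is approached as far as the arm can. A call with a gripper value outside its range is refused whole. The fingers move at their own pace and stop on an object; the grip force is fixed at half the most. Time passes only in rows, so rows that do not move let the fingers close. It gives the time, the measured TCP pose, the force and the opening at its end, in the units of the state.
- get_obs(): the state, without advancing time (a new reading comes with each control period).
- camera(name): name is "scene" or "top"; returns a dict with "frame" (480x640x3 uint8, red, green, blue), "depth" (480x640 float32, m along the optical axis (not along the pixel's ray), 0 where there is no reading), "fx", "fy", "cx", "cy" (pixels), "camera_from_world" (4x4, takes a point from world to camera coordinates). Camera axes: x right, y up, looking along -z (the intrinsics and any distortion apply to the point x, -y, -z); pixel columns grow to the right and rows downward; lengths in m; the calibration is good to about 2 mm. A picture is of the moment at which its call begins.
- job_done(): hands the job in, once; it reports no verdict.
Trained networks look in a picture, given as the dict that the camera call returned (one of the last four; its "shot" number tells which), for a name from the list of things; names that differ only in an ending like _2 or _b are one class to them, and where a whole thing is asked for, a point or a joint stands for the part that bears it (a point fixed in the world has none). Each returns a list of dicts, best first, with "confidence" (0 to 1); they miss things now and then, are a little off and sometimes report something else, mostly with a low value. They report only what shows in the picture. A call takes as long as a camera call.
- search_frame(thing, picture): "centre" ([x, y, z] in m, in world coordinates, good to about 4 mm: the middle of the surface that is visible of it).
- pinpoint(thing, picture): "centre" ([x, y, z] in m, in world coordinates, good to about 4 mm: a listed point, or the origin of a listed thing).
The state is a dict: "clock": time; "joint_pos": joint angles; "joint_vel": joint speeds; "tau": joint torques, N m; "eef_pos": TCP position; "tool_rot": TCP orientation; "ft_force": force on the tool from outside, world axes, zero at the start; "ft_torque": the same for the moment, N m; "grip_width": finger opening in m.
Only numpy, scipy, OpenCV 4.12 (cv2) and the standard library are available. Lean on these libraries where they do the work, as an engineer would, in place of code of your own. Each camera call takes 0.05 s, during which the arm holds its last target. There are 200 camera calls.

## Working session

There is one attempt and no reset: what is moved stays moved. The work goes in short steps, Python scripts to look and compute and a tool call to move; the robot and the scene stay as the last step left them, time stands still between calls to the robot, and variables do not carry over. Pictures are saved under pics/ and viewed, about 8 in all and at most 12, crops included, and the job is handed in when it is done.

Besides the shell and the picture viewer there is one more tool, called after "Emit:" as name(argument=value, ...) on one line, values as JSON. play_rows: Moves the arm, as the interface text tells. Its arguments: {"type":"object","properties":{"plan":{"type":"array","items":{"type":"array","items":{"type":"number"}}}},"required":["plan"]}

```bash
mkdir -p pics
cat > h.py <<'E'
from workcell import *
import numpy as np, cv2
from scipy.spatial.transform import Rotation as R
def save(c,n): cv2.imwrite('pics/'+n,cv2.cvtColor(c['frame'],cv2.COLOR_RGB2BGR))
def px2w(c,u,v,d=None):
    # u,v arrays -> world using depth
    u=np.atleast_1d(u);v=np.atleast_1d(v)
    d=c['depth'][v.astype(int),u.astype(int)] if d is None else d
    p=np.stack([(u-c['cx'])/c['fx']*d,-(v-c['cy'])/c['fy']*d,-d,np.ones_like(d)])
    return (np.linalg.inv(c['camera_from_world'])@p)[:3].T
def w2px(c,p):
    q=c['camera_from_world']@np.r_[p,1]; return c['cx']+c['fx']*q[0]/-q[2], c['cy']-c['fy']*q[1]/-q[2]
E
python3 - <<'E'
from h import *
o=get_obs();print(o['eef_pos'],o['tool_rot'],o['clock'],o['ft_force'])
for n in ['top','scene']:
    c=camera(n);save(c,n+'0.png')
    print(n,[k for k in c], c['fx'],np.round(np.linalg.inv(c['camera_from_world'])[:3,3],3))
    for t in ['level_mid','deck_mid','knob_grip','dryer','level','lunch_box','thermo_case','mug','wax_cork','flask','wax_tin','scraper']:
        r=pinpoint(t,c)
        for x in r[:2]: print(t,np.round(x['centre'],3),round(x['confidence'],2),np.round(w2px(c,x['centre'])), [k for k in x if k not in('centre','confidence')])
E
```

```text
[0.21396392 0.4512059  0.23042399] [ 0.15458751  0.69000609 -0.15600302  0.68967917] 0.0 [-0.66662641  0.91039649  1.01663517]
top ['frame', 'depth', 'fx', 'fy', 'cx', 'cy', 'camera_from_world', 'shot'] 462.3227641184314 [0.372 0.022 1.034]
level_mid [ 0.472 -0.332  0.022] 0.65 [485. 272.] []
deck_mid [0.583 0.121 0.064] 0.78 [278. 215.] []
knob_grip [ 0.596 -0.057  0.103] 0.82 [363. 206.] []
dryer [ 0.588  0.091 -0.006] 0.65 [294. 220.] []
level [ 0.474 -0.33  -0.001] 0.73 [481. 272.] []
lunch_box [ 0.745 -0.297  0.001] 0.79 [461. 156.] []
thermo_case [0.773 0.24  0.001] 0.66 [233. 142.] []
wax_cork [ 0.374 -0.126  0.002] 0.69 [390. 316.] []
flask [0.307 0.402 0.   ] 0.89 [148. 343.] []
wax_tin [ 0.635 -0.16  -0.007] 0.59 [403. 201.] []
scraper [ 0.295 -0.315  0.   ] 0.63 [478. 354.] []
scene ['frame', 'depth', 'fx', 'fy', 'cx', 'cy', 'camera_from_world', 'shot'] 582.9180343273133 [ 1.391 -0.154  0.851]
level_mid [ 0.47  -0.333  0.027] 0.58 [131. 268.] []
deck_mid [0.582 0.118 0.056] 0.58 [360. 256.] []
knob_grip [ 0.602 -0.06   0.103] 0.96 [272. 261.] []
dryer [0.586 0.09  0.003] 0.94 [346. 279.] []
level [ 0.47  -0.335 -0.   ] 0.75 [132. 277.] []
lunch_box [ 0.738 -0.3    0.003] 0.73 [153. 379.] []
thermo_case [ 0.772  0.236 -0.002] 0.87 [449. 336.] []
mug [ 0.78   0.031 -0.004] 0.92 [343. 362.] []
flask [0.308 0.4   0.001] 0.6 [436. 180.] []
wax_tin [0.584 0.12  0.054] 0.65 [361. 257.] []
wax_tin [ 0.634 -0.163 -0.001] 0.59 [225. 321.] []
scraper [ 0.297 -0.317  0.   ] 0.81 [140. 224.] []
```

View pics/top0.png

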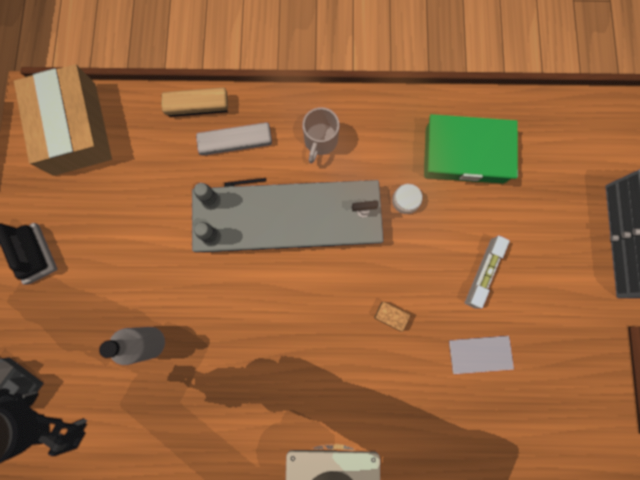

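View pics/scene0.png

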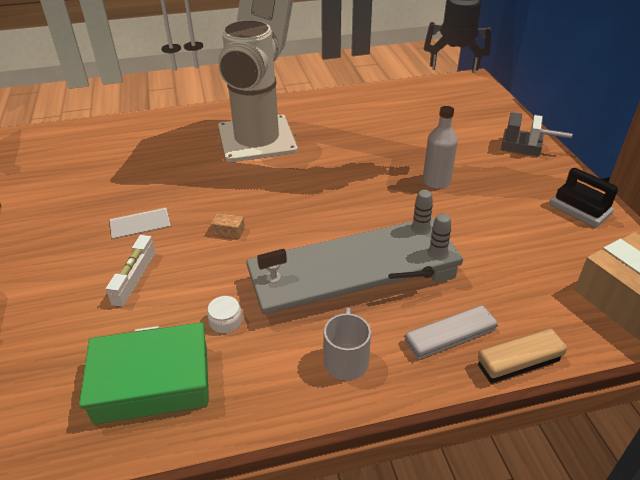

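The top view shows the level at (489,272), tilted from (503,240) to (478,305). The deck spans x 192–382 around y 215, with the knob bar at (365,206) pointing roughly along the deck and the posts at its left end. The scene view agrees. Next I'll measure the precise poses from depth.

```bash
cat >> h.py <<'E'
def cloud(c):
    v,u=np.mgrid[0:480,0:640]; u=u.ravel();v=v.ravel()
    P=px2w(c,u.astype(float),v.astype(float)); P[c['depth'].ravel()==0]=9
    return P
def sel(P,cx,cy,r,z0,z1): return P[(np.hypot(P[:,0]-cx,P[:,1]-cy)<r)&(P[:,2]>z0)&(P[:,2]<z1)]
def rect(Q):
    (cx,cy),(w,h),a=cv2.minAreaRect((Q[:,:2]*1000).astype(np.float32))
    a=np.radians(a)
    if w<h: a+=np.pi/2; w,h=h,w
    return np.round([cx,cy,w,h],1),round(a,3),len(Q),round(float(np.median(Q[:,2])),4)
E
python3 - <<'E'
from h import *
for n in ['top','scene']:
    c=camera(n);P=cloud(c)
    print(n,'level',rect(sel(P,.472,-.332,.1,.041,.06)),'deck',rect(sel(P,.585,.1,.24,.05,.072)),'knob',rect(sel(P,.598,-.058,.045,.095,.13)))
    D=sel(P,.583,.118,.11,.05,.072); A=np.c_[D[:,0]-.583,D[:,1]-.118,np.ones(len(D))]; print(np.linalg.lstsq(A,D[:,2],rcond=None)[0])
    for y in (.24,-.07):
      for z0,z1 in((.09,.2),):
        Q=sel(P,.6,y,.1,z0,z1); print(y, Q.mean(0) if len(Q) else 0)
E
```

```text
top level (array([ 471.2, -332.4,  161. ,   27.6]), np.float64(2.714), 758, 0.0484) deck (array([663.4, 109. , 410.7, 299. ]), np.float64(1.637), 11384, 0.058) knob (array([594. , -60.9,  53.7,  18.4]), np.float64(1.702), 238, 0.1176)
[0.00687284 0.01669287 0.05834822]
0.24 [0.57088318 0.25940902 0.13678869]
-0.07 [ 0.59335322 -0.0604814   0.11261153]
scene level (array([ 471.7, -331.1,  164.6,   28.2]), np.float64(2.719), 660, 0.0473) deck (array([664.5, 110. , 409.9, 299.6]), np.float64(1.646), 9956, 0.0569) knob (array([598.8, -60.3,  53.8,  17.9]), np.float64(1.744), 385, 0.1118)
[0.00356315 0.01823014 0.05735354]
0.24 [0.58696968 0.26122433 0.12653822]
-0.07 [ 0.6021148  -0.06052733  0.10764969]
```

```bash
cat >> h.py <<'E'
def head(): 
    y=R.from_quat(get_obs()['tool_rot']).as_matrix()[:,1]; return np.arctan2(y[1],y[0])
def plan(tgt,phi,ref=None):
    "rotate first then shift; prints rx needed and tool-frame shift after rotating"
    o=get_obs(); p=o['eef_pos'] if ref is None else np.array(ref); h=head()
    M=R.from_quat(o['tool_rot']).as_matrix()
    d=(phi-h+np.pi)%(2*np.pi)-np.pi
    s=np.array(tgt)-p; c,si=np.cos(phi),np.sin(phi)
    print('pos',np.round(p,4),'head',round(h,3),'q',np.round(o['joint_pos'],3),'tx',np.round(M[:,0],3))
    print('rx',round(-d,3),'shift mm',np.round([-s[2]*1e3,(c*s[0]+si*s[1])*1e3,(si*s[0]-c*s[1])*1e3],1))
E
python3 - <<'E'
from h import *
o=get_obs();print(o['clock'])
for p in (1.144,-1.998): plan([.4713,-.332,.25],p)
plan([.4713,-.332,.25],head())
E
```

```text
1.4
pos [0.2142 0.4518 0.2313] head 1.128 q [ 1.128  0.241  0.005  1.335 -0.     1.571] tx [ 0.  0. -1.]
rx -0.016 shift mm [ -18.7 -607.1  558.5]
pos [0.2142 0.4518 0.2313] head 1.128 q [ 1.128  0.241  0.005  1.335 -0.     1.571] tx [ 0.  0. -1.]
rx 3.126 shift mm [ -18.7  606.8 -558.7]
pos [0.2142 0.4518 0.2313] head 1.128 q [ 1.128  0.241  0.005  1.335 -0.     1.571] tx [ 0.  0. -1.]
rx -0.0 shift mm [ -18.7 -598.1  568.1]
```

Emit:
play_rows(plan=[[-19, -15, 14, -0.016, 0, 0, -1], [0, -30, 28, 0, 0, 0, -1], [0, -30, 28, 0, 0, 0, -1], [0, -30, 28, 0, 0, 0, -1], [0, -30, 28, 0, 0, 0, -1], [0, -30, 28, 0, 0, 0, -1], [0, -30, 28, 0, 0, 0, -1], [0, -30, 28, 0, 0, 0, -1], [0, -30, 28, 0, 0, 0, -1], [0, -30, 28, 0, 0, 0, -1], [0, -30, 28, 0, 0, 0, -1], [0, -30, 28, 0, 0, 0, -1], [0, -30, 28, 0, 0, 0, -1], [0, -30, 28, 0, 0, 0, -1], [0, -30, 28, 0, 0, 0, -1], [0, -30, 28, 0, 0, 0, -1], [0, -30, 28, 0, 0, 0, -1], [0, -30, 28, 0, 0, 0, -1], [0, -30, 28, 0, 0, 0, -1], [0, -30, 28, 0, 0, 0, -1]])

```text
clock: 3.07
eef_pos: [0.469, -0.3091, 0.2503]
tool_rot: [0.15, 0.691, -0.15, 0.691]
ft_force: [0.5, 0.1, 1.4]
grip_width: 0.0857
```

Run:
```python
from h import *
plan([.4713,-.332,.10],1.144)
```

```text
pos [ 0.469  -0.3091  0.2503] head 1.143 q [-0.583  0.358  0.216  1.428  0.    -0.155] tx [ 0.  0. -1.]
rx -0.001 shift mm [150.3 -19.9  11.6]
```

Emit:
play_rows(plan=[[0, -11, 6, 0, 0, 0, -1], [0, -11, 6.5, 0, 0, 0, -1], [30, 0, 0, 0, 0, 0, -1], [30, 0, 0, 0, 0, 0, -1], [30, 0, 0, 0, 0, 0, -1], [30, 0, 0, 0, 0, 0, -1], [30, 0, 0, 0, 0, 0, -1], [30, 0, 0, 0, 0, 0, -1], [20, 0, 0, 0, 0, 0, -1], [20, 0, 0, 0, 0, 0, -1], [18, 0, 0, 0, 0, 0, -1], [0, 0, 0, 0, 0, 0, -1], [0, 0, 0, 0, 0, 0, 1], [0, 0, 0, 0, 0, 0, 1], [0, 0, 0, 0, 0, 0, 1], [0, 0, 0, 0, 0, 0, 1], [0, 0, 0, 0, 0, 0, 1], [0, 0, 0, 0, 0, 0, 1], [0, 0, 0, 0, 0, 0, 1], [0, 0, 0, 0, 0, 0, 1]])

```text
clock: 4.73
eef_pos: [0.4721, -0.3325, 0.0138]
tool_rot: [0.149, 0.69, -0.15, 0.692]
ft_force: [0.3, 0.9, 6.1]
grip_width: 0.0255
```

Run:
```python
from h import *
print(get_obs()['eef_pos'],get_obs()['grip_width'])
k=np.array([.598,-.059]); e=np.array([np.cos(1.642),np.sin(1.642)]); t=k+(180+15)*1e-3*e; print(t)
# path: lift then traverse
plan([t[0],t[1],.16],head()); plan([t[0],t[1],.16],1.642-np.pi/2)
```

```text
[ 0.47212317 -0.33246806  0.01383949] 0.025501825817931305
[0.58412701 0.13550589]
pos [ 0.4721 -0.3325  0.0138] head 1.144 q [-0.614  0.568 -0.105  0.895  0.001 -0.187] tx [ 0.003 -0.001 -1.   ]
rx -0.0 shift mm [-146.2  472.4  -91.7]
pos [ 0.4721 -0.3325  0.0138] head 1.144 q [-0.614  0.568 -0.105  0.895  0.001 -0.187] tx [ 0.003 -0.001 -1.   ]
rx 1.073 shift mm [-146.2  145.  -458.8]
```

Emit:
play_rows(plan=[[-5, 0, 0, 0, 0, 0, 1], [-10, 0, 0, 0, 0, 0, 1], [-25, 0, 0, 0, 0, 0, 1], [-25, 0, 0, 0.1, 0, 0, 1], [-25, 0, 0, 0.1, 0, 0, 1], [-25, 0, 0, 0.1, 0, 0, 1], [-25, 0, 0, 0.1, 0, 0, 1], [-10, 0, 0, 0.1, 0, 0, 1], [0, 0, 0, 0.1, 0, 0, 1], [0, 0, 0, 0.1, 0, 0, 1], [0, 0, 0, 0.1, 0, 0, 1], [0, 0, 0, 0.1, 0, 0, 1], [0, 0, 0, 0.1, 0, 0, 1], [0, 0, 0, 0.073, 0, 0, 1], [0, 5, -15, 0, 0, 0, 1], [0, 10, -31, 0, 0, 0, 1], [0, 10, -31, 0, 0, 0, 1], [0, 10, -31, 0, 0, 0, 1], [0, 10, -31, 0, 0, 0, 1], [0, 10, -31, 0, 0, 0, 1]])

```text
clock: 6.4
eef_pos: [0.5133, -0.1572, 0.1623]
tool_rot: [0.482, 0.518, -0.482, 0.517]
ft_force: [0.9, 0.2, -2.7]
grip_width: 0.0253
```

Emit:
play_rows(plan=[[0, 10, -31, 0, 0, 0, 1], [0, 10, -31, 0, 0, 0, 1], [0, 10, -31, 0, 0, 0, 1], [0, 10, -31, 0, 0, 0, 1], [0, 10, -31, 0, 0, 0, 1], [0, 10, -31, 0, 0, 0, 1], [0, 10, -31, 0, 0, 0, 1], [0, 10, -31, 0, 0, 0, 1], [0, 10, -31, 0, 0, 0, 1], [0, 0, 0, 0, 0, 0, 1], [0, 0, 0, 0, 0, 0, 1]])

```text
clock: 7.32
eef_pos: [0.5834, 0.1278, 0.1619]
tool_rot: [0.481, 0.518, -0.482, 0.518]
ft_force: [0.3, -0.6, -2.8]
grip_width: 0.0252
```

Run:
```python
from h import *
o=get_obs();print(o['eef_pos'],o['grip_width'],o['ft_force'],head())
plan([.5841,.1355,.075],.071)
c=camera('scene');P=cloud(c);cv2.imwrite('pics/s1.png',cv2.cvtColor(cv2.resize(c['frame'][80:380,160:560],(800,600)),cv2.COLOR_RGB2BGR))
```

```text
[0.5833704  0.12782377 0.16189818] 0.025159760881115247 [ 0.25399471 -0.60175024 -2.78557987] 0.07449017984210587
pos [0.5834 0.1278 0.1619] head 0.074 q [ 0.216  0.47   0.154  1.257 -0.     1.712] tx [-0.001 -0.001 -1.   ]
rx 0.003 shift mm [86.9  1.3 -7.6]
```

View pics/s1.png

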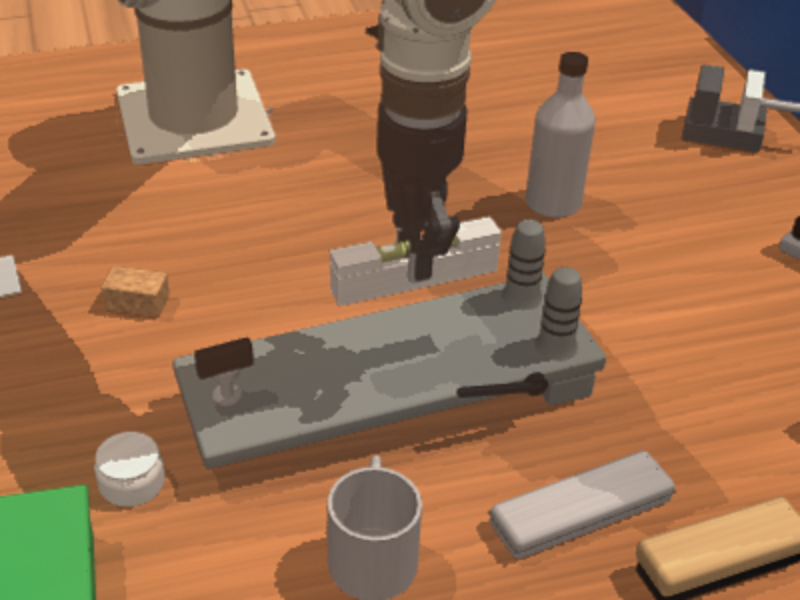

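The level is held upright over the deck and clear of the posts. I'll lower it now.

Emit:
play_rows(plan=[[15, 0, -3, 0, 0, 0, 1], [25, 0, -3, 0, 0, 0, 1], [25, 0, 0, 0, 0, 0, 1], [12, 0, 0, 0, 0, 0, 1], [6, 0, 0, 0, 0, 0, 1], [3, 0, 0, 0, 0, 0, 1], [1, 0, 0, 0, 0, 0, 1], [1, 0, 0, 0, 0, 0, 1], [0, 0, 0, 0, 0, 0, 1]])

```text
clock: 8.12
eef_pos: [0.5843, 0.1319, 0.0755]
tool_rot: [0.483, 0.517, -0.481, 0.518]
ft_force: [0.6, 0.1, -4.1]
grip_width: 0.0256
```

Emit:
play_rows(plan=[[0.5, 0, 0, 0, 0, 0, 1], [0.5, 0, 0, 0, 0, 0, 1], [0.5, 0, 0, 0, 0, 0, 1], [0, 0, 0, 0, 0, 0, 1]])

```text
clock: 8.45
eef_pos: [0.5835, 0.1322, 0.073]
tool_rot: [0.482, 0.517, -0.482, 0.518]
ft_force: [-0.5, 0.5, -2.9]
grip_width: 0.0251
```

Emit:
play_rows(plan=[[0.5, 0, 0, 0, 0, 0, 1], [0.5, 0, 0, 0, 0, 0, 1], [0, 0, 0, 0, 0, 0, 1]])

```text
clock: 8.7
eef_pos: [0.5835, 0.1321, 0.0723]
tool_rot: [0.482, 0.517, -0.482, 0.518]
ft_force: [-0.9, -0.4, 0.9]
grip_width: 0.0252
```

Emit:
play_rows(plan=[[0, 0, 0, 0, 0, 0, -1], [0, 0, 0, 0, 0, 0, -1], [0, 0, 0, 0, 0, 0, -1], [0, 0, 0, 0, 0, 0, -1], [0, 0, 0, 0, 0, 0, -1], [0, 0, 0, 0, 0, 0, -1], [0, 0, 0, 0, 0, 0, -1], [-10, 0, 0, 0, 0, 0, -1], [-25, 0, 0, 0, 0, 0, -1], [-30, 0, 0, 0, 0, 0, -1], [-30, 0, 0, 0, 0, 0, -1], [-15, 0, 20, 0, 0, 0, -1], [0, 0, 34, 0, 0, 0, -1], [0, 0, 34, 0, 0, 0, -1], [0, 0, 34, 0, 0, 0, -1], [0, 0, 34, 0, 0, 0, -1], [0, 0, 34, 0, 0, 0, -1], [0, 0, 0, 0, 0, 0, -1], [0, 0, 0, 0, 0, 0, -1], [0, 0, 0, 0, 0, 0, -1]])

```text
clock: 10.37
eef_pos: [0.5969, -0.0574, 0.1823]
tool_rot: [0.482, 0.517, -0.482, 0.517]
ft_force: [0.2, 0.2, 0.2]
grip_width: 0.0852
```

Run:
```python
from h import *
o=get_obs();print(o['clock'],o['eef_pos'],o['grip_width'],o['ft_force'])
c=camera('top');s=camera('scene')
for k,c in(('top',c),('scene',s)):
    P=cloud(c); print(k,'level',rect(sel(P,.584,.132,.095,.098,.125)),'knob',rect(sel(P,.598,-.058,.04,.095,.13)))
    for t in ['level_mid','deck_mid','knob_grip','bubble']:
        for f in(pinpoint,search_frame):
            try: print(t,[(np.round(x['centre'],4),round(x['confidence'],2)) for x in f(t,c)[:1]])
            except Exception as ex: print(t,ex)
    u,v=map(int,w2px(c,[.584,.132,.108])); cr=c['frame'][v-40:v+40,u-53:u+53]
    if k=='top': a=cv2.resize(cr,(800,300) if 0 else (795,600),interpolation=cv2.INTER_CUBIC); cv2.imwrite('pics/b1.png',cv2.cvtColor(a,cv2.COLOR_RGB2BGR)); print(u,v)
    else: cv2.imwrite('pics/b1s.png',cv2.cvtColor(cv2.resize(cr,(795,600),interpolation=cv2.INTER_CUBIC),cv2.COLOR_RGB2BGR));print(u,v)
```

```text
10.3667 [ 0.59686736 -0.05740063  0.18231034] 0.08521693972768743 [0.16253471 0.19100081 0.22823484]
top level (array([582.5, 130.6, 159.5,  26.5]), np.float64(1.645), 787, 0.106) knob (array([0., 0., 0., 0.]), np.float64(0.0), 0, nan)
level_mid [(array([0.5846, 0.1339, 0.0812]), 0.78)]
level_mid []
deck_mid [(array([0.5832, 0.1226, 0.0607]), 0.69)]
deck_mid [(array([0.5736, 0.1561, 0.0621]), 0.98)]
knob_grip []
knob_grip []
bubble it knows: deck_mid, dryer, flask, knob_grip, level, level_mid, lunch_box, mug, scraper, thermo_case, wax_cork, wax_tin
bubble []
270 210
scene level (array([585.1, 131.7, 161. ,  31.3]), np.float64(1.632), 733, 0.1045) knob (array([602.2, -59.7,  53.3,  22.7]), np.float64(1.758), 386, 0.1113)
level_mid [(array([0.5823, 0.1324, 0.0826]), 0.95)]
level_mid [(array([0.5916, 0.1241, 0.0929]), 0.81)]
deck_mid [(array([0.587 , 0.1168, 0.0592]), 0.66)]
deck_mid [(array([0.6196, 0.0956, 0.0545]), 0.75)]
knob_grip [(array([ 0.6003, -0.0583,  0.1015]), 0.56)]
knob_grip [(array([ 0.6062, -0.0588,  0.1074]), 0.67)]
bubble it knows: deck_mid, dryer, flask, knob_grip, level, level_mid, lunch_box, mug, scraper, thermo_case, wax_cork, wax_tin
bubble []
367 235
  return _methods._mean(a, axis=axis, dtype=dtype,
  ret = ret.dtype.type(ret / rcount)
```

View pics/b1.png

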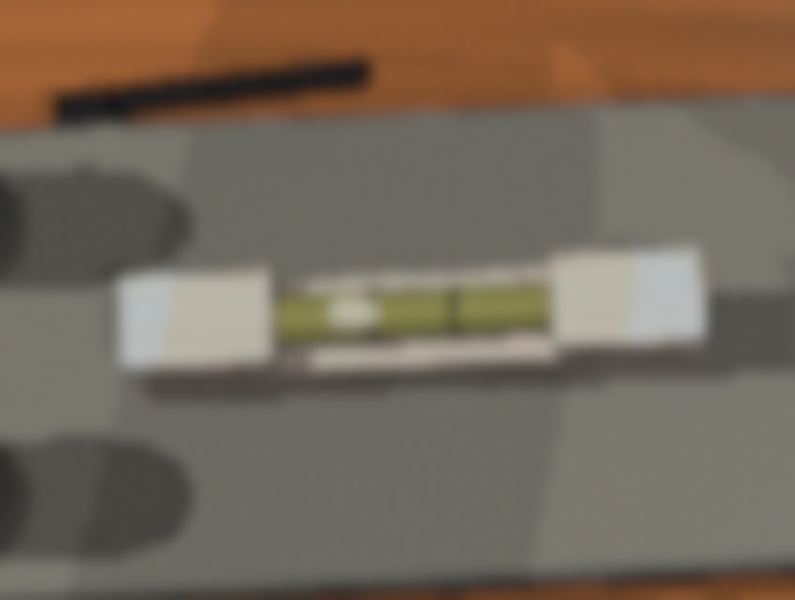

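The level stands on the deck with its bubble at (352,314) against the vial middle at about 412. That puts it about 16 mm off centre towards the posts, so the knob needs roughly +0.9 rad. Now I'll grip the knob.

Emit:
play_rows(plan=[[10, 0, 2, -0.08, 0, 0, -1], [20, 0, 0, 0, 0, 0, -1], [20, 0, 0, 0, 0, 0, -1], [20, 0, 0, 0, 0, 0, -1], [14, 0, 0, 0, 0, 0, -1], [10, 0, 0, 0, 0, 0, -1], [0, 0, 0, 0, 0, 0, 1], [0, 0, 0, 0, 0, 0, 1], [0, 0, 0, 0, 0, 0, 1], [0, 0, 0, 0, 0, 0, 1], [0, 0, 0, 0, 0, 0, 1], [0, 0, 0, 0, 0, 0, 1], [0, 0, 0, 0, 0, 0, 1], [0, 0, 0, 0, 0, 0, 1], [0, 0, 0, 0, 0, 0, 1]])

```text
clock: 12.42
eef_pos: [0.5972, -0.0596, 0.0896]
tool_rot: [0.461, 0.536, -0.461, 0.537]
ft_force: [-2.9, -0.5, 5.0]
grip_width: 0.0206
```

Emit:
play_rows(plan=[[0, 0, 0, 0, 0, 0, 1], [0, 0, 0, 0, 0, 0, 1], [0, 0, 0, 0, 0, 0, 1]])

```text
clock: 12.67
eef_pos: [0.5972, -0.0597, 0.0895]
tool_rot: [0.461, 0.536, -0.461, 0.537]
ft_force: [-2.2, -0.0, 5.3]
grip_width: 0.0207
```

Run:
```python
from h import *
o=get_obs();print(o['grip_width'],o['ft_force'],o['ft_torque'],head())
c=camera('scene'); u,v=map(int,w2px(c,[.597,-.06,.104]));print(u,v)
cv2.imwrite('pics/k1.png',cv2.cvtColor(cv2.resize(c['frame'][v-60:v+60,u-50:u+110],(800,600),interpolation=cv2.INTER_CUBIC),cv2.COLOR_RGB2BGR))
```

```text
0.020717289140337065 [-2.21278297 -0.01500424  5.32472783] [-0.0946345   0.6127368   0.03599519] 0.15088664599546908
271 258
```

View pics/k1.png

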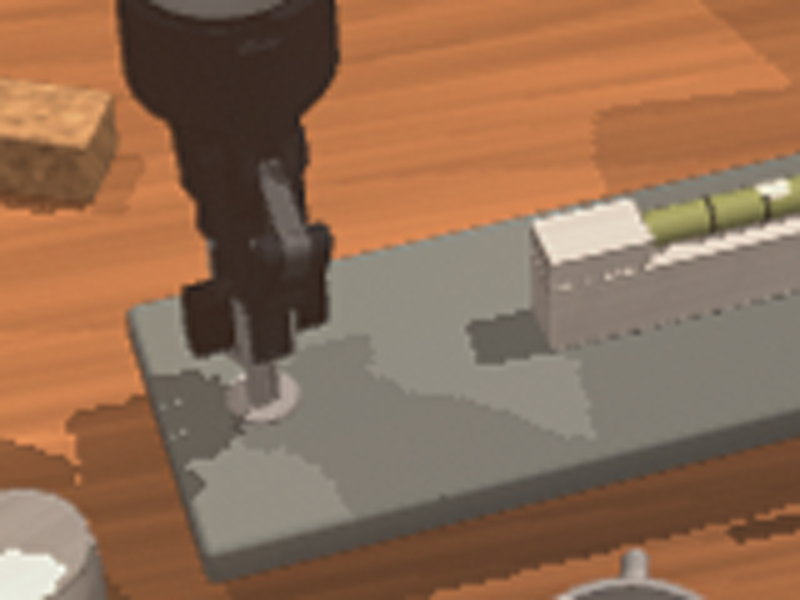

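The knob bar sits squarely between the pads, at about (255,305) in the crop. The bubble, at (775,187), is beyond the post-side line. Turning clockwise now.

Emit:
play_rows(plan=[[0, 0, 0, 0.05, 0, 0, 1], [0, 0, 0, 0.1, 0, 0, 1], [0, 0, 0, 0.1, 0, 0, 1], [0, 0, 0, 0.1, 0, 0, 1], [0, 0, 0, 0.1, 0, 0, 1], [0, 0, 0, 0.1, 0, 0, 1], [0, 0, 0, 0.1, 0, 0, 1], [0, 0, 0, 0.1, 0, 0, 1], [0, 0, 0, 0.05, 0, 0, 1], [0, 0, 0, 0, 0, 0, 1], [0, 0, 0, 0, 0, 0, 1], [0, 0, 0, 0, 0, 0, 1], [0, 0, 0, 0, 0, 0, 1], [0, 0, 0, 0, 0, 0, 1], [0, 0, 0, 0, 0, 0, 1], [0, 0, 0, 0, 0, 0, 1], [0, 0, 0, 0, 0, 0, 1], [0, 0, 0, 0, 0, 0, 1], [0, 0, 0, 0, 0, 0, 1], [0, 0, 0, 0, 0, 0, 1]])

```text
clock: 14.38
eef_pos: [0.5965, -0.0595, 0.0895]
tool_rot: [-0.633, -0.314, 0.633, -0.314]
ft_force: [-4.0, 0.4, 6.4]
grip_width: 0.0211
```

Emit:
play_rows(plan=[[0, 0, 0, 0, 0, 0, 1], [0, 0, 0, 0, 0, 0, 1], [0, 0, 0, 0, 0, 0, 1], [0, 0, 0, 0, 0, 0, 1], [0, 0, 0, 0, 0, 0, 1], [0, 0, 0, 0, 0, 0, 1], [0, 0, 0, 0, 0, 0, 1], [0, 0, 0, 0, 0, 0, 1], [0, 0, 0, 0, 0, 0, 1], [0, 0, 0, 0, 0, 0, 1]])

```text
clock: 15.22
eef_pos: [0.5965, -0.0595, 0.0896]
tool_rot: [0.633, 0.314, -0.633, 0.314]
ft_force: [-3.6, 0.9, 6.9]
grip_width: 0.0208
```

```bash
cat >> h.py <<'E'
def vial(c,zt,xy=(.5835,.1315),a=1.642):
    "unwarp level top plane: 8 px/mm? -> image along level axis (left=knob end), 5 px/mm, +-90 x +-20 mm"
    e=np.array([np.cos(a),np.sin(a),0]);n=np.array([np.sin(a),-np.cos(a),0]);o=np.array([*xy,zt])
    src=[];dst=[]
    for i in(-1,1):
        for j in(-1,1):
            src.append(w2px(c,o+.078*i*e+.02*j*n)); dst.append((390+390*i,100-100*j))
    return cv2.warpPerspective(c['frame'],cv2.getPerspectiveTransform(np.float32(src),np.float32(dst)),(780,200),flags=cv2.INTER_CUBIC)
def look(name):
    o=get_obs();print(o['clock'],o['eef_pos'],o['grip_width'],o['ft_force'],head())
    im=np.vstack([vial(camera('top'),.108),vial(camera('scene'),.108)])
    cv2.imwrite('pics/'+name,cv2.cvtColor(im,cv2.COLOR_RGB2BGR))
    for k in(0,1):
        w=im[200*k:200*k+200].astype(int); g=w[...,1]-w[...,2]  # vial is yellow: green-blue
        m=(g>25); cols=np.where(m.sum(0)>12)[0]; rows=np.where(m.sum(1)>100)[0]
        if len(rows)==0: print('no vial');continue
        r=int(rows.mean()); p=w[r-8:r+9].mean(0); print('row',r,'vial',cols.min(),cols.max())
        b=p[:,2]; x=np.arange(780); q=(x>cols.min()+15)&(x<cols.max()-15); ww=np.clip(b-np.median(b[q])-25,0,None)*q
        L=p.sum(1); bx=(ww*x).sum()/max(ww.sum(),1); print('bubble',round(bx,1),'mm from vial mid',round((bx-(cols.min()+cols.max())/2)/5,2),'dark',[int(i) for i in x[q] if L[i]<np.median(L[q])*.75])
E
python3 -c "
from h import *
look('v2.png')"
```

```text
15.2167 [ 0.59649806 -0.05945486  0.08955215] 0.020824963369752637 [-3.58495763  0.94095727  6.90927336] -0.649167748134157
row 106 vial 204 583
bubble 396.9 mm from vial mid 0.68 dark []
row 91 vial 0 779
bubble 481.2 mm from vial mid 18.33 dark [209, 210, 211, 212, 213, 214, 215, 216, 217, 218, 219, 220, 221, 222, 223, 224, 225, 226, 227, 228, 229, 230, 231, 232, 233, 234, 235, 236, 237, 238, 239, 240, 241, 242, 243, 244, 245, 246, 247, 248, 249, 250, 251, 252, 253, 254, 255, 256, 257, 258, 259, 260, 261, 262, 263, 264, 265, 266, 267, 268, 269, 270, 271, 272, 273, 274, 275, 276, 277, 278, 279, 280, 281, 282, 283, 284, 285, 286, 287, 288, 289, 290, 291, 292, 293, 294, 295, 296, 297, 298, 299, 300, 301, 302, 303, 304, 305, 306, 307, 308, 309, 310, 311, 312, 313, 314, 315, 316, 317, 318, 319, 320, 321, 322, 323, 324, 325, 326, 327, 328, 329, 330, 331, 332, 333, 334, 335, 336, 337, 338, 339, 340, 341, 342, 343, 344, 345, 346, 347, 348, 349, 350, 351, 352, 353, 354, 355, 356, 357, 358, 359, 360, 361, 362, 363, 364, 440, 441, 442, 443, 444, 445, 446, 447, 448, 449, 450, 451, 452, 453, 454, 455, 456, 457, 458, 459, 460, 461, 462, 463, 464, 465, 466, 467, 468, 469, 470, 471, 472, 473, 474, 475, 476, 477, 478, 479, 480, 481, 482, 483, 484, 485, 486, 487, 488, 489, 490, 491, 492, 493, 494, 495, 496, 497, 498, 499, 500, 501, 502, 503, 504, 505, 506, 507, 508, 509, 510, 511, 512, 513, 514, 515, 516, 517, 518, 519, 520, 521, 522, 523, 524, 525, 526, 527, 528, 529, 530, 531, 532, 533, 534, 535, 536, 537, 538, 539, 540, 541, 542, 543, 544, 545, 546, 547, 548, 549, 550, 551, 552, 553, 554, 555, 556, 557, 558, 559, 560, 561, 562, 563, 564, 565, 566, 567, 568, 569, 570, 571, 572, 573, 574, 575, 576, 577, 578, 579, 580, 581, 582, 583, 584, 585, 586, 587]
```

View pics/v2.png

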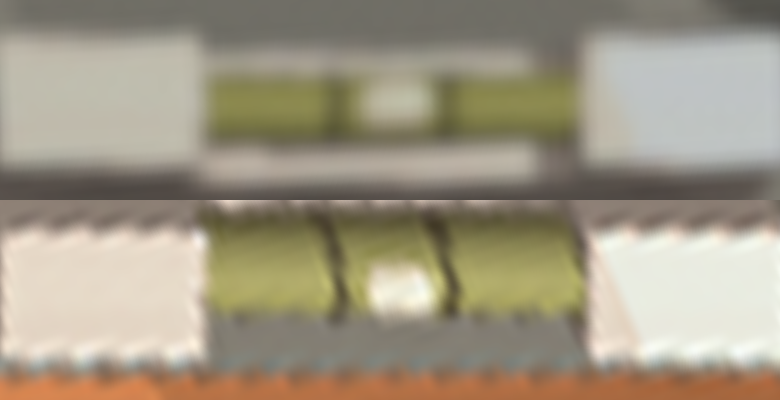

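With the knob still gripped, the bubble at (397) lies about 1 mm to the post side of the middle of the lines (338 and 447). I'll give it a touch more turn, then let go, rise and check.

Emit:
play_rows(plan=[[0, 0, 0, 0.04, 0, 0, 1], [0, 0, 0, 0, 0, 0, 1], [0, 0, 0, 0, 0, 0, -1], [0, 0, 0, 0, 0, 0, -1], [0, 0, 0, 0, 0, 0, -1], [0, 0, 0, 0, 0, 0, -1], [0, 0, 0, 0, 0, 0, -1], [0, 0, 0, 0, 0, 0, -1], [0, 0, 0, 0, 0, 0, -1], [-10, 0, 0, 0, 0, 0, -1], [-20, 0, 0, 0, 0, 0, -1], [-30, 0, 0, 0, 0, 0, -1], [-30, 0, 0, -0.12, 0, 0, 1], [0, 0, 0, -0.12, 0, 0, 1], [0, 0, 0, -0.12, 0, 0, 1], [0, 0, 0, -0.12, 0, 0, 1], [0, 0, 0, -0.12, 0, 0, 1], [0, 0, 0, -0.12, 0, 0, 1], [0, 0, 0, -0.04, 0, 0, 1], [0, 0, 0, 0, 0, 0, 1]])

```text
clock: 16.98
eef_pos: [0.5972, -0.0595, 0.1786]
tool_rot: [0.482, 0.517, -0.482, 0.518]
ft_force: [-0.5, -0.8, 0.5]
grip_width: -0.0003
```

Emit:
play_rows(plan=[[0, 0, 0, 0, 0, 0, 1], [0, 0, 0, 0, 0, 0, 1], [0, 0, 0, 0, 0, 0, 1], [0, 0, 0, 0, 0, 0, 1], [0, 0, 0, 0, 0, 0, 1], [0, 0, 0, 0, 0, 0, 1], [0, 0, 0, 0, 0, 0, 1], [0, 0, 0, 0, 0, 0, 1], [0, 0, 0, 0, 0, 0, 1], [0, 0, 0, 0, 0, 0, 1], [0, 0, 0, 0, 0, 0, 1], [0, 0, 0, 0, 0, 0, 1]])

```text
clock: 17.98
eef_pos: [0.597, -0.0595, 0.1778]
tool_rot: [0.482, 0.517, -0.482, 0.517]
ft_force: [1.0, 0.1, 0.8]
grip_width: 0.0002
```

```bash
python3 - <<'E' | cut -c1-150
from h import *
look('v3.png')
plan([.5793,.1894,.125],.071)
E
```

```text
17.9833 [ 0.59701641 -0.05946054  0.1778209 ] 0.00023634000120260575 [1.04791833 0.10016605 0.78889348] 0.07093666981315486
row 106 vial 205 583
bubble 396.4 mm from vial mid 0.48 dark []
row 92 vial 0 779
bubble 416.3 mm from vial mid 5.36 dark [208, 209, 210, 211, 212, 213, 214, 215, 216, 217, 218, 219, 220, 221, 222, 223, 224, 225, 226, 227, 228, 229,
pos [ 0.597  -0.0594  0.1778] head 0.071 q [-0.099  0.465  0.189  1.295  0.     1.401] tx [ 0.  0. -1.]
rx 0.0 shift mm [  52.8   -0.  -249.4]
```

View pics/v3.png

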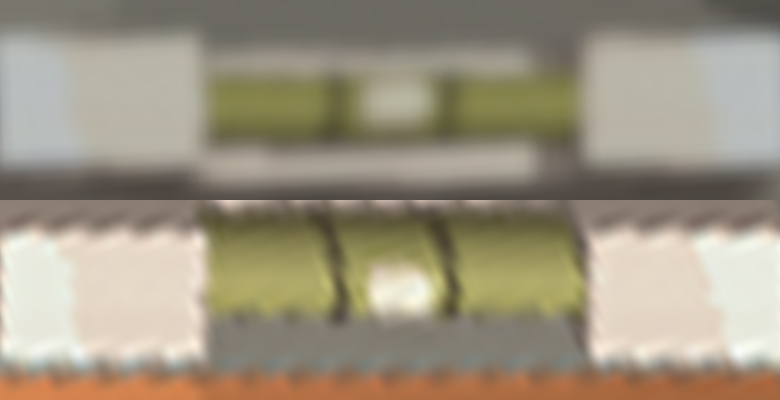

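The untouched level's bubble rests between the lines, about 0.7 mm from the middle. Next I'll press on the post-end block with the fingers shut.

Emit:
play_rows(plan=[[0, 0, -15, 0, 0, 0, 1], [0, 0, -30, 0, 0, 0, 1], [0, 0, -34, 0, 0, 0, 1], [0, 0, -34, 0, 0, 0, 1], [0, 0, -34, 0, 0, 0, 1], [0, 0, -34, 0, 0, 0, 1], [0, 0, -34, 0, 0, 0, 1], [0, 0, -24, 0, 0, 0, 1], [0, 0, -10, 0, 0, 0, 1], [20, 0, 0, 0, 0, 0, 1], [20, 0, 0, 0, 0, 0, 1], [12, 0, 0, 0, 0, 0, 1], [5, 0, 0, 0, 0, 0, 1], [3, 0, 0, 0, 0, 0, 1], [0, 0, 0, 0, 0, 0, 1], [0, 0, 0, 0, 0, 0, 1]])

```text
clock: 19.42
eef_pos: [0.5799, 0.1889, 0.1187]
tool_rot: [0.482, 0.517, -0.482, 0.518]
ft_force: [-0.6, 0.6, 0.9]
grip_width: 0.0002
```

Emit:
play_rows(plan=[[3, 0, 0, 0, 0, 0, 1], [2, 0, 0, 0, 0, 0, 1], [1, 0, 0, 0, 0, 0, 1], [1, 0, 0, 0, 0, 0, 1], [1, 0, 0, 0, 0, 0, 1], [0, 0, 0, 0, 0, 0, 1], [0, 0, 0, 0, 0, 0, 1]])

```text
clock: 20.0
eef_pos: [0.5793, 0.1889, 0.1098]
tool_rot: [0.482, 0.517, -0.482, 0.517]
ft_force: [-0.2, -0.5, 0.2]
grip_width: 0.0001
```

Emit:
play_rows(plan=[[0.5, 0, 0, 0, 0, 0, 1], [0.5, 0, 0, 0, 0, 0, 1], [0.5, 0, 0, 0, 0, 0, 1], [0, 0, 0, 0, 0, 0, 1], [0, 0, 0, 0, 0, 0, 1]])

```text
clock: 20.42
eef_pos: [0.5793, 0.1889, 0.1082]
tool_rot: [0.482, 0.517, -0.482, 0.517]
ft_force: [0.8, -0.7, 0.3]
grip_width: -0.0
```

Emit:
play_rows(plan=[[0.5, 0, 0, 0, 0, 0, 1], [0.5, 0, 0, 0, 0, 0, 1], [0, 0, 0, 0, 0, 0, 1], [0, 0, 0, 0, 0, 0, 1]])

```text
clock: 20.75
eef_pos: [0.5795, 0.1889, 0.108]
tool_rot: [0.482, 0.517, -0.482, 0.518]
ft_force: [-1.2, 0.5, 4.4]
grip_width: 0.0001
```

Emit:
play_rows(plan=[[0.5, 0, 0, 0, 0, 0, 1], [0, 0, 0, 0, 0, 0, 1], [0, 0, 0, 0, 0, 0, 1]])

```text
clock: 21.0
eef_pos: [0.5796, 0.189, 0.108]
tool_rot: [0.482, 0.517, -0.482, 0.518]
ft_force: [-2.1, -0.4, 7.0]
grip_width: 0.0002
```

Emit:
play_rows(plan=[[0.5, 0, 0, 0, 0, 0, 1], [0.5, 0, 0, 0, 0, 0, 1], [0, 0, 0, 0, 0, 0, 1], [0, 0, 0, 0, 0, 0, 1], [0, 0, 0, 0, 0, 0, 1], [0, 0, 0, 0, 0, 0, 1], [0, 0, 0, 0, 0, 0, 1], [0, 0, 0, 0, 0, 0, 1], [0, 0, 0, 0, 0, 0, 1], [0, 0, 0, 0, 0, 0, 1], [0, 0, 0, 0, 0, 0, 1], [0, 0, 0, 0, 0, 0, 1], [0, 0, 0, 0, 0, 0, 1], [0, 0, 0, 0, 0, 0, 1], [0, 0, 0, 0, 0, 0, 1], [0, 0, 0, 0, 0, 0, 1], [0, 0, 0, 0, 0, 0, 1], [0, 0, 0, 0, 0, 0, 1], [0, 0, 0, 0, 0, 0, 1], [0, 0, 0, 0, 0, 0, 1]])

```text
clock: 22.67
eef_pos: [0.5798, 0.189, 0.108]
tool_rot: [0.483, 0.517, -0.481, 0.518]
ft_force: [-4.1, -1.1, 11.8]
grip_width: 0.0002
```

Emit:
play_rows(plan=[[0, 0, 0, 0, 0, 0, 1], [0, 0, 0, 0, 0, 0, 1], [0, 0, 0, 0, 0, 0, 1], [0, 0, 0, 0, 0, 0, 1], [0, 0, 0, 0, 0, 0, 1], [0, 0, 0, 0, 0, 0, 1], [0, 0, 0, 0, 0, 0, 1], [0, 0, 0, 0, 0, 0, 1]])

```text
clock: 23.33
eef_pos: [0.5797, 0.189, 0.108]
tool_rot: [0.483, 0.517, -0.481, 0.518]
ft_force: [-3.9, -0.8, 10.8]
grip_width: -0.0002
```

```bash
python3 - <<'E' | cut -c1-150
from h import *
look('v4.png')
E
```

```text
23.3333 [0.57973761 0.18901248 0.10801452] -0.00015183686870153394 [-3.94087072 -0.76258846 10.75205408] 0.07097683338665049
row 105 vial 207 577
bubble 393.3 mm from vial mid 0.25 dark []
row 90 vial 0 643
bubble 242.1 mm from vial mid -15.88 dark [334, 335, 336, 337, 338, 339, 340, 341, 342, 343, 344, 345, 346, 347, 348, 349, 445, 446, 447, 448, 449, 45
```

View pics/v4.png

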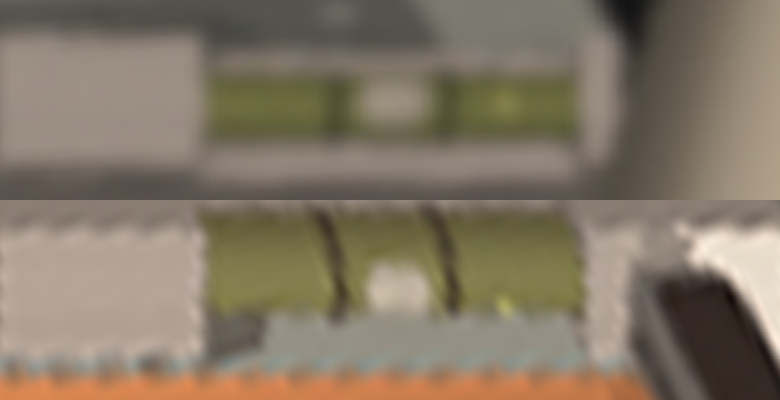

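The bubble is still between the lines: 393 against line middles at about 338 and 447. The fingers are pressing the right-hand block with a steady 11 N or so, which is about a kilo. Handing in.

```bash
python3 -c "
from h import *
print(job_done())"
```

```text
the job is handed in; nothing more can be done
None
```

The stand now reads level and I handed the job in with the arm still pressing, so you can tighten the lock nut. It took about 23 s of the 67 s allowed; the hand-in gives no verdict.

- **Before turning:** I stood the level lengthwise on the deck and let go. The bubble sat about 16 mm off centre, towards the posts.
- **Turning the knob:** I gripped it and turned it about 0.84 rad clockwise by command, then let go. With the level untouched and settled, the bubble rested about 0.5–0.7 mm from the middle, between the two lines.
- **Pressing:** the shut fingers are on the level's post-end block. They read about 11 N upward (about a kilo) plus about 4 N sideways. The bubble is about 0.2 mm from the middle of the lines and everything is still.

**Checks that disagreed or were missing:**
- The gripper opening on the knob read 21 mm, although the bar is given as 14 mm thick. The grip looked square in the picture and the deck responded as expected.
- My automatic bubble reading failed on the scene camera, so I judged those pictures by eye. They agreed with the top camera.
- I didn't measure the other things on the shelf again at the end. No contact with them showed in the forces or pictures.

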